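# Roll the wooden roller blank into the vee cradle and clamp it for carving

### The arm

A 6-joint arm with a two-finger parallel gripper is mounted at the origin on a cart in front of the work surface, level with it; the furniture and walls round the work are solid. World frame = base frame: x ahead of the robot, y to its left, z up, the work surface at z = 0. Lengths are in m, angles in rad, forces in N, time in s.
With the tool pointing down it reaches from about 0.3 to 0.85 m from the base axis. Payload 5.4 kg.
Tool frame: the origin (TCP) lies at the centre of the arm's flange, where the gripper is bolted on; the fingertips stand 173 mm ahead of it and the grasp point (between the pads) lies 155 mm ahead of it (bot.nose_length is the z of the fingertips in the tool frame, in m); z points along the fingers, y is the line along which they close (so a half turn about z gives the same grasp; the last joint's range is limited). The gripper opens to 85 mm and grips with 20 to 120 N. Pads are 22 mm wide; open, the fingers measure 114 mm over their backs; the gripper's body (76 mm by 85 mm) begins 54 mm behind the grasp point. The pads swing forward as they close: fully open they stand 13 mm farther back than shut.
Start: joints at [-1.385, 0.158, 1.597, -0, 1.386, -0.21], TCP at [0.222, -0.531, 0.405] pointing down, gripper open.
Joint ranges: [-2.91, 2.91], [-0.94, 2.29], [0.18, 2.7], [-1.29, 4.43], [0.17, 2.64], [-3, 3]. Speed limits (rad/s): [2.57, 2.57, 3.14, 3.14, 3.14, 3.14].

### API

Orientations are given as a 3x3 rotation matrix whose columns are the frame's x, y, z axes.
In Python, from rig import sense, viewer, bot gives the robot as it stands. The module is installed in compiled form; this text tells all that it offers.
- The arm moves only by the tool move_arm, never from a script. Its argument "deltas" is one flat list of numbers, 7 for each row, row after row: the shift along the tool's x, y, z in m, then the turn, a rotation vector about the tool's x, y, z in degrees, then the opening, from 0 (shut) to 1 (fully open). A call has 1 to 12 rows; each row shifts and turns the commanded pose from where the row before left it, along the tool's axes as they then stand; what a row does not reach is not made up. A row lasts 1/10 s, in which the tool goes at most 50 mm and 8.59 degrees, less where a joint would pass 70% of its speed; a pose out of reach is approached as far as the arm can. A call with a gripper value outside its range is refused whole. The fingers move at their own pace and stop on an object; "force" is the grip in N (left out, the last holds). Time passes only in rows, so rows that do not move let the fingers close. It gives the time, the measured TCP pose, the force, the opening and the grip force at its end, in the units of the state.
- sense(): the state, without advancing time (a new reading comes with each control period).
- viewer.get_image(name): name is "scene" or "top"; returns a dict with "img" (420x560x3 uint8, red, green, blue), "K" (3x3 intrinsics, pixels), "world_to_cam" (4x4, takes a point from world to camera coordinates). Camera axes: x right, y up, looking along -z (the intrinsics and any distortion apply to the point x, -y, -z); pixel columns grow to the right and rows downward; lengths in m; the calibration is good to about 2 mm. A picture is of the moment at which its call begins. There is no depth.
- bot.sign_off(): hands the job in; it is judged then, once.
The state is a dict: "time_s": time; "joint_positions": joint angles; "qvel": joint speeds; "joint_efforts": joint torques, N m; "eef_pos": TCP position; "ee_rot": TCP orientation; "ft_force": force on the tool from outside, world axes, zero at the start; "torque": the same for the moment, N m; "width": finger opening in m; "grip_force": force on a finger pad.
Only numpy, scipy, OpenCV 4.12 (cv2) and the standard library are available. Lean on these libraries where they do the work, as an engineer would, in place of code of your own. Each camera call takes 0.05 s, during which the arm holds its last target. There are 200 camera calls.

### The job

Lay the wooden roller blank in the trough at the front of the vee cradle and let go of it, then push it up the ramp under the overhanging roof board so that it rolls over the crest into the vee, and take the hand off so that it centres itself. Only then press the round clamp knob firmly down until you feel the pad bear hard on the roller, without slamming it, and leave the clamp tight. Leave the other things on the table where they are.

Things in the scene. Friction and masses are not known exactly. Their poses are not given: they have to be found in the camera images.
- roller_center (a point): centre (on the axis, half-way along) of the roller blank: a loose plain light-wood cylinder, 44 mm diameter, 140 mm long, about 150 g, with a thin dark line round each end. Its y axis is the cylinder's axis (x and z turn as it rolls). It starts lying on the table left of the cradle, centre 22 mm above the table, in front of a fixed tool chest 221 mm tall.
- cradle: fixed wooden vee cradle, 215 x 222 mm, front roughly towards the robot. Origin on the table below the vee's bottom line; x from front to back (the way the roller rolls), y along the vee to the left, z up. All mm below are in this frame. Slopes and vee are 164 wide, between cheeks 10 thick (inner faces y +-82, x -150 to 50, tops z 53.5).
- trough (a point): where the roller's centre rests in the front trough: x -127, y 0, z 55. The trough's bottom line is at x -130, z 32.5; in front of it a 20-degree slope up to x -148, z 39; behind it the ramp. Axes as the cradle.
- crest (a point): middle of the crest line, x -22, z 40, where the 4-degree ramp from the trough ends and the vee begins. On the ramp the roller rolls back when the push ends (its axis is 22 above the ramp; push at or just below that height, higher the finger wedges it); once its axis has passed the crest it falls into the vee by itself. Axes as the cradle.
- roof_edge (a point): middle of the front lower edge of the fixed roof board over the vee, x -62, z 98. The roof spans x -62 to 40, y +-111, z 98 to 110, on posts at y +-102, x 0 to 36; it clears a rolling roller by 14. An upright gripper cannot follow the roller under it: push with the hand leaning back to the front, fingers pointing forward and down, 30 to 40 degrees from vertical.
- vee_seat (a point): where the roller's centre rests when seated in the 90-degree vee: x 0, y 0, z 49. Vee bottom x 0, z 18; far face rises to x 34, z 52. Axes as the cradle. Along y the roller may lie anywhere between the cheeks.
- knob_top (a point): centre of the flat top of the dark round clamp knob (40 mm diameter, 14 thick) over the roof, right above the vee; at presser 0 it is at z 164. It is pushed straight down with the shut fingertips.
- presser (a joint): how far the clamp is pressed down, m: 0 fully up, 0.030 end stop; starts at 0 to 0.004. The stem drags with about 8 N and stays where left. Its sprung pad meets a seated roller at about 0.019; from there the force rises by 3 N per mm. Up to 8 N of that stays on the roller after letting go; 17 to 20 N on the knob is a good firm press. More than 30 N from the pad dents the roller.
- pad: the black rubber clamp pad under the roof, 30 x 50 x 7 mm; its underside is 20 mm below this origin, which is at cradle z 110 mm when the clamp is up
- pencil: bystander: pencil 136 mm long, between the roller and the cradle; leave alone
- masking_tape: bystander: roll of tape 98 mm across, lying flat right of the cradle; leave alone
- test_tile_2: bystander: glazed test tile 34 x 52 mm, right of the cradle; leave alone
- bisque_cup: bystander: red clay cup, 69 mm tall, behind the cradle; leave alone
- yellow_rib: bystander: yellow rib 86 mm long, behind the cradle; leave alone
- salt_dish: bystander: small white dish 70 mm across, right of the cradle; leave alone
- brass_stamp: bystander: stamp 91 mm tall standing behind the cradle; leave alone
- roller: the roller blank's body (see roller_center): its origin lies 22 mm off the axis, on the surface, and turns with it; use roller_center

How it is judged:
By the outcome, as a careful person would: the job done as asked, in the order asked, and still so for the second after the job is handed in, with the robot touching nothing.
It also fails if it takes over 70 s, if anything falls off the work surface, if the arm or the gripper's body presses on something with over 40 N, if the wrist force passes 120 N, or if a joint passes its speed limit or range.

## Working session

There is one attempt and no reset: what is moved stays moved. The work goes in short steps, Python scripts to look and compute and a tool call to move; the robot and the scene stay as the last step left them, time stands still between calls to the robot, and variables do not carry over. Pictures are saved under pics/ and viewed, at most 10 in all, crops included, and the job is handed in when it is done.

Besides the shell and the picture viewer there is one more tool, called after "Call:" as name(argument=value, ...) on one line, values as JSON. move_arm: Moves the arm, as the interface text tells. Its arguments: {"type":"object","properties":{"deltas":{"type":"array"},"force":{"type":"number"}},"required":["deltas"]}

```bash
mkdir -p pics; python3 - <<'E'
from rig import sense, viewer, bot
import cv2,numpy as np
for n in("scene","top"):
    d=viewer.get_image(n); cv2.imwrite(f"pics/{n}0.png",cv2.resize(d["img"][:,:,::-1],(800,600),interpolation=cv2.INTER_CUBIC))
    print(n,np.round(d["K"],1).tolist(),np.round(d["world_to_cam"],4).tolist(), [k for k in d])
s=sense();print({k:np.round(v,3).tolist() for k,v in s.items()})
E
```

```text
scene [[441.7, 0.0, 282.4], [0.0, 441.7, 210.8], [0.0, 0.0, 1.0]] [[-0.4972, -0.8673, -0.0247, 0.1984], [0.3839, -0.2454, 0.8902, -0.3971], [-0.7781, 0.4331, 0.455, -0.9951], [0.0, 0.0, 0.0, 1.0]] ['img', 'K', 'world_to_cam']
top [[517.7, 0.0, 275.7], [0.0, 517.7, 209.6], [0.0, 0.0, 1.0]] [[0.016, -0.9998, 0.0111, -0.1654], [0.9978, 0.0167, 0.0646, -0.6281], [-0.0647, 0.01, 0.9979, -1.55], [0.0, 0.0, 0.0, 1.0]] ['img', 'K', 'world_to_cam']
{'time_s': 0.1, 'joint_positions': [-1.385, 0.159, 1.598, 0.0, 1.386, -0.21], 'qvel': [-0.001, 0.0, -0.004, 0.001, -0.001, 0.001], 'joint_efforts': [-0.0, -39.699, -33.234, -0.0, 0.004, 0.0], 'eef_pos': [0.222, -0.53, 0.404], 'ee_rot': [[0.923, 0.386, -0.0], [0.386, -0.923, 0.002], [0.0, -0.002, -1.0]], 'ft_force': [0.331, 0.442, 0.238], 'torque': [0.023, 0.052, -0.042], 'grip_force': 0.0, 'width': 0.085}
```

View pics/scene0.png

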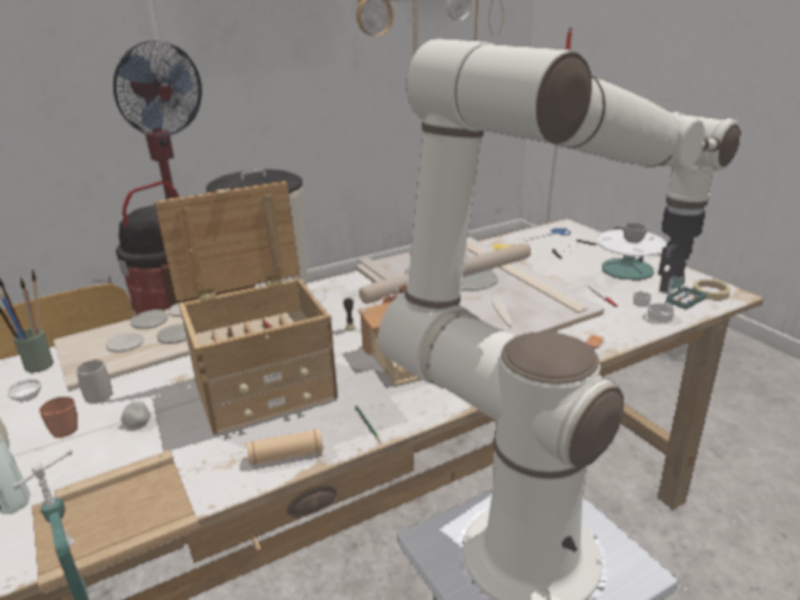

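View pics/top0.png

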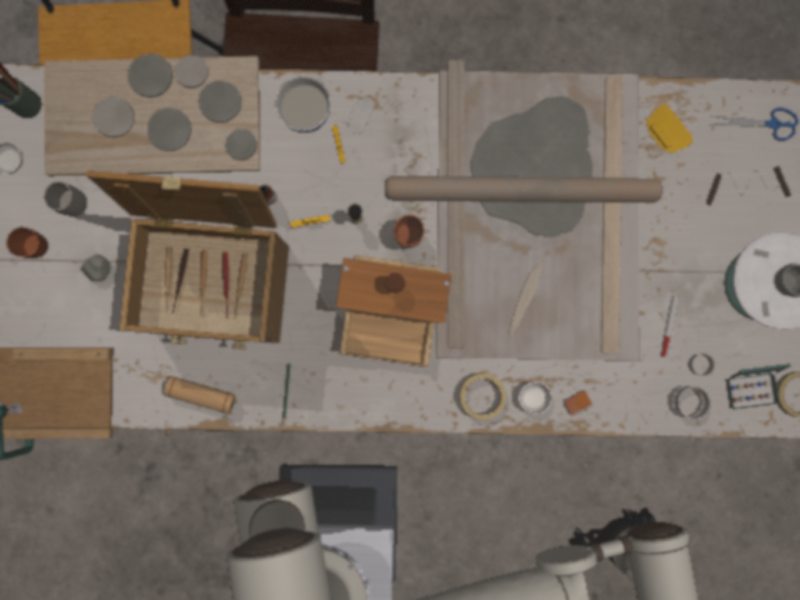

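The scene view shows the roller at (285,446), but the arm hides most of the cradle. The top view shows the roller at (199,394), the cradle roof at about (393,290) and the trough front at (385,345). I'll zoom the top view next.

```bash
cat > h.py <<'E'
from rig import sense, viewer, bot
import cv2,numpy as np
from scipy.optimize import least_squares
def cam(n):
    d=viewer.get_image(n); return d["img"],d["K"],np.array(d["world_to_cam"])
def proj(K,W,P):
    P=np.atleast_2d(P); c=P@W[:3,:3].T+W[:3,3]; c=c*[1,-1,-1]
    q=c@np.array(K).T; return q[:,:2]/q[:,2:]
def toz(K,W,uv,z):
    uv=np.atleast_2d(uv); r=np.c_[uv,np.ones(len(uv))]@np.linalg.inv(K).T*[1,-1,-1]
    r=r@W[:3,:3]; o=-W[:3,:3].T@W[:3,3]; return o+r*((z-o[2])/r[:,2:])
def zoom(img,x,y,w,h,s): return cv2.resize(np.ascontiguousarray(img[y:y+h,x:x+w,::-1]),(w*s,h*s),interpolation=cv2.INTER_CUBIC)
E
python3 - <<'E'
from h import *
I,K,W=cam("top"); np.savez("cal.npz",Kt=K,Wt=W)
a=zoom(I,230,170,94,100,5); b=zoom(I,105,255,66,50,5); c=zoom(cam("scene")[0],165,290,66,40,5)
out=np.zeros((500,800,3),np.uint8); out[:,:470]=a; out[:250,470:]=b; out[250:450,470:]=c
cv2.imwrite("pics/z1.png",out)
S=viewer.get_image("scene"); np.savez("cal.npz",Kt=K,Wt=W,Ks=S["K"],Ws=S["world_to_cam"])
f=.7
print(toz(K,W,np.array([[199,394]])*f,.022), toz(S["K"],S["world_to_cam"],np.array([[285,446]])*f,.022))
E
```

```text
[[0.42477117 0.25075841 0.022     ]] [[0.42091914 0.24776149 0.022     ]]
```

View pics/z1.png

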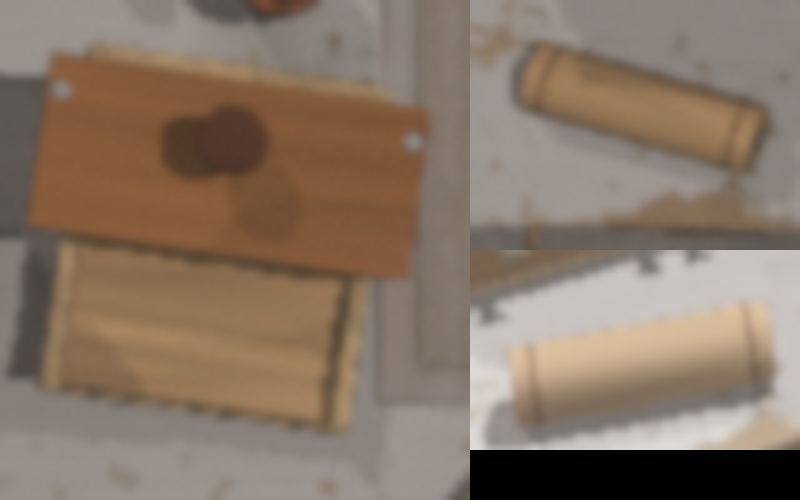

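The zoom shows the roof corners at (52,53), (428,108), (408,278) and (28,228), the knob at (235,140) and the cheek fronts at (43,388) and (347,430). The roller's ends are at (528,76) and (760,140) in the top view, and (515,388) and (770,346) in the scene view.

```bash
python3 - <<'E'
from h import *
c=np.load("cal.npz"); Kt,Wt,Ks,Ws=[c[k] for k in("Kt","Wt","Ks","Ws")]
o=lambda p,ox,oy,cx=0,cy=0:(np.array(p,float)-[cx,cy]+.5)/5-.5+[ox,oy]
cr=o([[52,53],[428,108],[408,278],[28,228],[235,140],[43,388],[347,430]],230,170)
M=np.array([[40,111,110],[40,-111,110],[-62,-111,110],[-62,111,110],[0,0,162],[-150,92,53.5],[-150,-92,53.5]])/1e3
def w(p):
    R=np.array([[np.cos(p[2]),-np.sin(p[2]),0],[np.sin(p[2]),np.cos(p[2]),0],[0,0,1]]); return M@R.T+[p[0],p[1],p[3]]
for fz in(0,1):
    f=lambda p:(proj(Kt,Wt,w([*p[:3],p[3]*fz]))-cr).ravel()
    r=least_squares(f,[.6,-.03,-.1,0]); print(r.x,np.round(r.fun.reshape(-1,2),2).tolist())
t=o([[528,76],[760,140]],105,255,470,0); s=o([[515,388],[770,346]],165,290,470,250)
print("toz",toz(Kt,Wt,t,.022),toz(Ks,Ws,s,.022))
for a,b in zip(t,s):
    r=least_squares(lambda P:np.r_[(proj(Kt,Wt,P)-a).ravel(),(proj(Ks,Ws,P)-b).ravel()],[.42,.25,.02]);print(r.x,r.fun)
E
```

```text
[ 0.65449929 -0.15458978 -0.12140841  0.        ] [[-0.42, 0.03], [0.94, -0.34], [0.24, 0.83], [-0.67, 0.17], [-0.42, 0.11], [-0.23, -0.49], [0.61, -0.35]]
[ 0.65512651 -0.15466498 -0.1214078  -0.01176645] [[-0.16, 0.31], [0.61, -0.15], [-0.06, 0.75], [-0.37, 0.17], [-0.44, 0.25], [0.04, -0.73], [0.41, -0.65]]
toz [[0.44160116 0.32045773 0.022     ]
 [0.40557695 0.18042418 0.022     ]] [[0.43815435 0.31492059 0.022     ]
 [0.3980908  0.18339888 0.022     ]]
[0.44020277 0.31718583 0.02202779] [ 1.07414683  0.48590509 -1.05237165 -0.14832708]
[0.40497321 0.18128956 0.01626285] [ 0.10016781  0.05230675 -0.10392048 -0.00838492]
```

Call:
move_arm(deltas=[0,0,0,0,0,-7.6,1,0,0,0,0,0,-7.6,1,0,0,0,0,0,-7.6,1,0,0,0,0,0,-7.6,1,0,0,0,0,0,-7.6,1,0,0,0,0,0,-7.6,1,0,0,0,0,0,-7.4,1,0.03,0,0,0,0,0,1,0.045,0,0,0,0,0,1,0.045,0,0,0,0,0,1,0.045,0,0,0,0,0,1,0.045,0,0,0,0,0,1])

```text
time_s: 1.45
eef_pos: [0.2737, -0.3253, 0.4045]
ee_rot: [[0.248, 0.969, 0.0], [0.969, -0.248, 0.0], [0.0, 0.0, -1.0]]
ft_force: [0.8, -0.0, 0.7]
width: 0.0855
grip_force: 0.0
```

Call:
move_arm(deltas=[0.045,0,0,0,0,0,1,0.045,0,0,0,0,0,1,0.045,0,0,0,0,0,1,0.045,0,0,0,0,0,1,0.045,0,0,0,0,0,1,0.045,0,0,0,0,0,1,0.045,0,0,0,0,0,1,0.045,0,0,0,0,0,1,0.045,0,0,0,0,0,1,0.045,0,0,0,0,0,1,0.045,0,0,0,0,0,1,0.045,0,0,0,0,0,1])

```text
time_s: 2.65
eef_pos: [0.4071, 0.1983, 0.4048]
ee_rot: [[0.247, 0.969, 0.001], [0.969, -0.247, -0.0], [0.0, 0.001, -1.0]]
ft_force: [0.4, -1.2, 1.0]
width: 0.0856
grip_force: 0.0
```

```bash
cat >> h.py <<'E'
CR=np.array([.6545,-.1546]); YAW=-.1214
def go(p,what=""):
    "shift in tool axes from here to world point p (of TCP)"
    s=sense(); R=np.array(s["ee_rot"]); print(what,"tool shift mm",np.round(R.T@(np.array(p)-s["eef_pos"])*1e3,1))
def st():
    s=sense(); R=np.array(s["ee_rot"]); print("t",round(float(s["time_s"]),2),"p",np.round(s["eef_pos"],4),"q",np.round(s["joint_positions"],2),"F",np.round(s["ft_force"],1),"w",s["width"],s["grip_force"],"ycol deg",np.degrees(np.arctan2(R[1,1],R[0,1])).round(1),"z",R[:,2].round(3)); return s
def cw(x,y,z):
    c,s_=np.cos(YAW),np.sin(YAW); return np.array([CR[0]+c*x-s_*y,CR[1]+s_*x+c*y,z])
def fromw(p):
    c,s_=np.cos(YAW),np.sin(YAW); d=np.array(p[:2])-CR; return np.array([c*d[0]+s_*d[1],-s_*d[0]+c*d[1],p[2]])
E
python3 - <<'E'
from h import *
st(); go([.423,.2495,.30])
S=cam("scene"); T=cam("top")
a=zoom(S[0],225,150,110,120,5);b=zoom(T[0],90,220,66,90,5)
out=np.zeros((600,800,3),np.uint8);out[:,:550]=a;out[:450,550:]=b[:,:250]
cv2.imwrite("pics/z2.png",out)
c=toz(T[1],T[2],np.array([[120,330],[270,343]])*.7,.15);print(c)
E
```

```text
t 2.65 p [0.4071 0.1983 0.4048] q [ 0.19 -0.17  1.92 -0.    1.39  0.43] F [ 0.4 -1.2  1. ] w 0.08557603640196473 0.0 ycol deg -14.3 z [ 0.001 -0.    -1.   ]
 tool shift mm [ 53.5   2.7 104.8]
[[0.55410517 0.37550795 0.15      ]
 [0.53362925 0.08486671 0.15      ]]
```

View pics/z2.png

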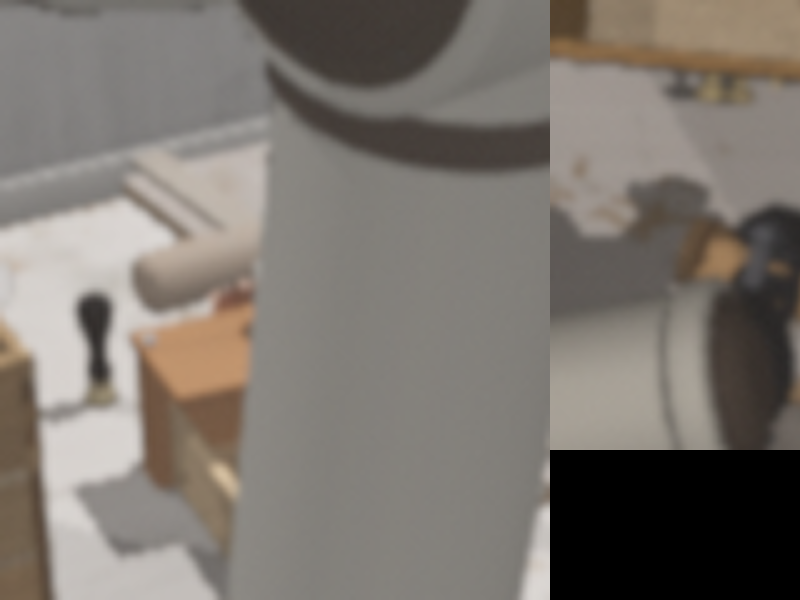

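The arm still hides the cradle's right part. The roof's left edge shows at (135,330) and (180,402), which I can use to check the fit.

```bash
python3 - <<'E'
from h import *
c=np.load("cal.npz")
for p in [(.04,.111,.11),(-.062,.111,.11),(-.062,.111,.098)]: print(((proj(c["Ks"],c["Ws"],cw(*p))-[225,150]+.5)*5-.5).round(0))
E
```

```text
[[124. 328.]]
[[175. 394.]]
[[176. 410.]]
```

Call:
move_arm(deltas=[0.045,0.0027,0.04,0,0,0,1,0.0085,0,0.045,0,0,0,1,0,0,0.045,0,0,0,1,0,0,0.045,0,0,0,1,0,0,0.02,0,0,0,1,0,0,0.02,0,0,0,1,0,0,0,0,0,0,1])

```text
time_s: 3.45
eef_pos: [0.4192, 0.239, 0.1939]
ee_rot: [[0.248, 0.969, -0.006], [0.969, -0.248, -0.002], [-0.003, -0.005, -1.0]]
ft_force: [-1.4, -0.2, -0.5]
width: 0.0857
grip_force: 0.0
```

```bash
python3 - <<'E'
from h import *
st(); go([.423,.2495,.178])
E
```

```text
t 3.45 p [0.4192 0.239  0.1939] q [ 0.27  0.21  2.   -0.    0.93  0.52] F [-1.4 -0.2 -0.5] w 0.08570369261942345 0.0 ycol deg -14.4 z [-0.006 -0.002 -1.   ]
 tool shift mm [11.1  1.2 15.8]
```

Call:
move_arm(deltas=[0.011,0.001,0.008,0,0,0,1,0,0,0.007,0,0,0,1,0,0,0,0,0,0,1])

```text
time_s: 3.75
eef_pos: [0.4243, 0.2501, 0.1815]
ee_rot: [[0.247, 0.969, -0.001], [0.969, -0.247, -0.0], [-0.001, -0.0, -1.0]]
ft_force: [0.5, -0.5, -0.1]
width: 0.0856
grip_force: 0.0
```

```bash
python3 - <<'E'
from h import *
st(); go([.423,.2495,.178])
T=cam("top");cv2.imwrite("pics/z3.png",zoom(T[0],100,240,80,70,6))
E
```

```text
t 3.75 p [0.4243 0.2501 0.1815] q [ 0.29  0.26  1.98 -0.    0.91  0.54] F [ 0.5 -0.5 -0.1] w 0.08559895322827658 0.0 ycol deg -14.3 z [-0.001 -0.    -1.   ]
 tool shift mm [-0.9 -1.1  3.5]
```

View pics/z3.png

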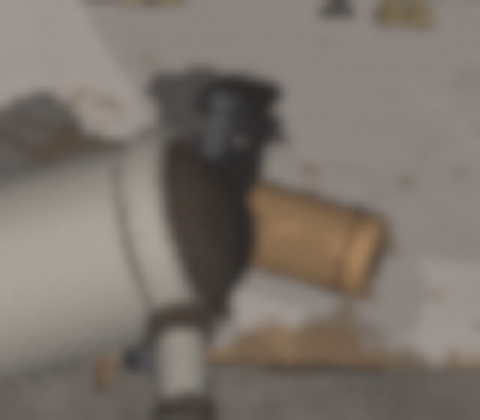

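The gripper straddles the roller at (320,240), and nothing has been disturbed. Closing now.

Call:
move_arm(deltas=[0,0,0.003,0,0,0,0.6,0,0,0,0,0,0,0.3,0,0,0,0,0,0,0.3,0,0,0,0,0,0,0.3,0,0,0,0,0,0,0.3,0,0,0,0,0,0,0.3], force=30)

```text
time_s: 4.4
eef_pos: [0.4245, 0.2504, 0.1789]
ee_rot: [[0.247, 0.969, 0.0], [0.969, -0.247, -0.0], [-0.0, 0.0, -1.0]]
ft_force: [-1.9, -1.8, 5.3]
width: 0.0431
grip_force: 30.7
```

```bash
python3 - <<'E'
from h import *
st()
E
```

```text
t 4.4 p [0.4245 0.2504 0.1789] q [ 0.29  0.26  1.98 -0.    0.9   0.54] F [-1.9 -1.8  5.3] w 0.043063046495525795 30.706848800182343 ycol deg -14.3 z [ 0. -0. -1.]
```

Call:
move_arm(deltas=[0,0,-0.02,0,0,0,0.3,0,0,-0.04,0,0,0,0.3,0,0,-0.045,0,0,0,0.3,0,0,-0.045,0,0,0,0.3,-0.03,0.0084,0,0,0,0,0.3,-0.04,0.0112,0,0,0,0,0.3,-0.04,0.0112,0,0,0,0,0.3,-0.04,0.0112,0,0,0,0,0.3,-0.04,0.0112,0,0,0,0,0.3,-0.04,0.0112,0,0,0,0,0.3,-0.01,0.0028,0,0,0,-7.4,0.3,0,0,0,0,0,0,0.3])

```text
time_s: 5.6
eef_pos: [0.43, -0.0002, 0.3281]
ee_rot: [[0.123, 0.992, -0.0], [0.992, -0.123, 0.0], [0.0, -0.0, -1.0]]
ft_force: [0.3, 0.7, -1.6]
width: 0.0427
grip_force: 31.3
```

```bash
python3 - <<'E'
from h import *
st(); go(np.r_[cw(-.127,0,0)[:2],.32])
E
```

```text
t 5.6 p [ 4.300e-01 -2.000e-04  3.281e-01] q [-0.28 -0.16  2.07 -0.    1.23 -0.16] F [ 0.3  0.7 -1.6] w 0.04265572289076737 31.283721327781677 ycol deg -7.1 z [-0.  0. -1.]
 tool shift mm [-125.9  114.8    8.1]
```

Call:
move_arm(deltas=[-0.035,0.0318,0,0,0,0,0.3,-0.035,0.0318,0,0,0,0,0.3,-0.035,0.0318,0,0,0,0,0.3,-0.021,0.0194,0.02,0,0,0,0.3,0,0,0.03,0,0,0,0.3,0,0,0.025,0,0,0,0.3,0,0,0,0,0,0,0.3])

```text
time_s: 6.3
eef_pos: [0.5273, -0.1357, 0.249]
ee_rot: [[0.122, 0.992, -0.008], [0.993, -0.122, 0.005], [0.004, -0.009, -1.0]]
ft_force: [-1.3, -0.2, -1.8]
width: 0.0427
grip_force: 31.2
```

```bash
python3 - <<'E'
from h import *
st(); go(np.r_[cw(-.127,0,0)[:2],.213])
S=cam("scene"); T=cam("top")
a=zoom(S[0],210,190,80,100,5);b=zoom(T[0],230,170,80,100,5)
cv2.imwrite("pics/z4.png",np.hstack([a,b]))
E
```

```text
t 6.3 p [ 0.5273 -0.1357  0.249 ] q [-0.47  0.26  1.81  0.    1.08 -0.35] F [-1.3 -0.2 -1.8] w 0.04272585504744808 31.246379613876343 ycol deg -7.0 z [-0.008  0.005 -1.   ]
 tool shift mm [-3.5  1.9 36. ]
```

View pics/z4.png

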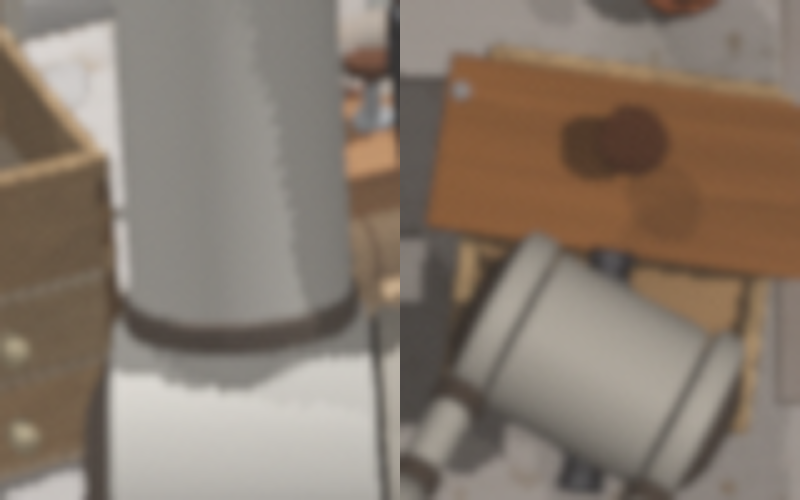

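The scene view now shows the knob at (370,65) and the roof's right side. The top view shows the wrist over the trough at (600,370), with the fingers in front of the roof edge. I'll crop further right in the scene view.

```bash
python3 - <<'E'
from h import *
S=cam("scene"); c=lambda *p:((proj(S[1],S[2],cw(*p))-[265,180]+.5)*6-.5).round(0).tolist()
I=zoom(S[0],265,180,90,90,6)
cv2.imwrite("pics/z5.png",I)
print("knob",c(0,0,.162),"roof fr top/bot",c(-.062,-.111,.11),c(-.062,-.111,.098),"br",c(.04,-.111,.11),"cheek front in/out",c(-.15,-.082,.0535),c(-.15,-.092,.0535), c(-.15,-.092,0))
s=sense();p=fromw(s["eef_pos"]);print(p); print("roller right end",c(p[0],p[1]-.07,p[2]-.157),c(p[0],p[1]-.07,p[2]-.157+.022),c(p[0],p[1]-.07,p[2]-.157-.022))
E
```

```text
knob [[113.0, 123.0]] roof fr top/bot [[337.0, 211.0]] [[337.0, 230.0]] br [[259.0, 140.0]] cheek front in/out [[362.0, 380.0]] [[378.0, 376.0]] [[376.0, 459.0]]
[-0.12619935  0.00231143  0.25463139]
roller right end [[320.0, 296.0]] [[320.0, 261.0]] [[319.0, 331.0]]
```

View pics/z5.png

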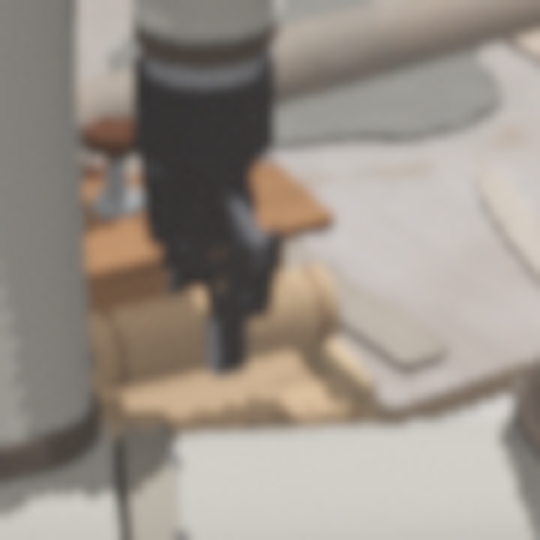

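The roof's right corner at (330,215) and the cheek at (372,385) match the fit within about 1 px. The roller's right end is at (335,295), some 4 to 5 mm further right than expected. I'll shift 2 mm left and lower it.

Call:
move_arm(deltas=[0.002,-0.001,0.01,0,0,0,0.3,0,0,0.012,0,0,0,0.3,0,0,0.01,0,0,0,0.3,0,0,0.005,0,0,0,0.3,0,0,0,0,0,0,0.3,0,0,0,0,0,0,0.3])

```text
time_s: 7.05
eef_pos: [0.5282, -0.1357, 0.2165]
ee_rot: [[0.121, 0.993, 0.0], [0.993, -0.121, 0.0], [0.0, 0.0, -1.0]]
ft_force: [0.1, 0.0, -1.5]
width: 0.0432
grip_force: 31.3
```

```bash
python3 - <<'E'
from h import *
s=st(); print(fromw(s["eef_pos"]))
E
```

```text
t 7.05 p [ 0.5282 -0.1357  0.2165] q [-0.47  0.31  1.82  0.    1.01 -0.35] F [ 0.1  0.  -1.5] w 0.043231540917449164 31.31576120853424 ycol deg -6.9 z [ 0.  0. -1.]
[-0.12761768  0.00350415  0.21650528]
```

Call:
move_arm(deltas=[0,0,0.001,0,0,0,0.3,0,0,0.001,0,0,0,0.3,0,0,0.001,0,0,0,0.3,0,0,0.001,0,0,0,0.3,0,0,0,0,0,0,0.3])

```text
time_s: 7.55
eef_pos: [0.5282, -0.1356, 0.2125]
ee_rot: [[0.121, 0.993, 0.0], [0.993, -0.121, -0.0], [-0.0, 0.0, -1.0]]
ft_force: [-0.5, -0.0, -2.2]
width: 0.0431
grip_force: 31.4
```

Call:
move_arm(deltas=[0,0,0.0007,0,0,0,0.3,0,0,0.0007,0,0,0,0.3,0,0,0,0,0,0,0.3])

```text
time_s: 7.85
eef_pos: [0.5287, -0.1357, 0.2122]
ee_rot: [[0.12, 0.993, 0.001], [0.993, -0.12, -0.001], [-0.0, 0.001, -1.0]]
ft_force: [-0.9, 0.6, 6.1]
width: 0.0433
grip_force: 32.0
```

Call:
move_arm(deltas=[0,0,0,0,0,0,0.55,0,0,0,0,0,0,0.65,0,0,0,0,0,0,0.75,0,0,0,0,0,0,0.8,0,0,0,0,0,0,0.8,0,0,0,0,0,0,0.8,0,0,-0.01,0,0,0,0.8,0,0,-0.02,0,0,0,0.8,0,0,-0.03,0,0,0,0.8,0,0,-0.03,0,0,0,0.8,0,0,-0.02,0,0,0,0.8])

```text
time_s: 8.95
eef_pos: [0.5287, -0.1358, 0.3245]
ee_rot: [[0.12, 0.993, 0.004], [0.993, -0.12, -0.002], [-0.001, 0.004, -1.0]]
ft_force: [-0.3, 0.7, 0.5]
width: 0.0685
grip_force: 0.0
```

```bash
python3 - <<'E'
from h import *
s=st(); print(fromw(s["eef_pos"]))
E
```

```text
t 8.95 p [ 0.5287 -0.1358  0.3245] q [-0.47  0.16  1.76  0.    1.22 -0.35] F [-0.3  0.7  0.5] w 0.0684802252679881 0.0 ycol deg -6.9 z [ 0.004 -0.002 -1.   ]
[-0.12714771  0.00345208  0.32452878]
```

Call:
move_arm(deltas=[0,0,0,0,0,8.2,0.5,0,0,0,0,0,8.2,0.5,0,0,0,0,0,8.2,0.5,0,0,0,0,0,8.2,0.5,0,0,0,0,0,8.2,0.5,0,0,0,0,0,8.2,0.5,0,0,0,0,0,8.2,0.5,0,0,0,0,0,8.2,0.5,0,0,0,0,0,8.2,0.5,0,0,0,0,0,8.2,0.5,0,0,0,0,0,8,0.5,-0.03,0,0,0,0,0,0.5])

```text
time_s: 10.15
eef_pos: [0.4998, -0.1325, 0.3224]
ee_rot: [[0.992, -0.123, 0.003], [-0.123, -0.992, -0.001], [0.003, 0.001, -1.0]]
ft_force: [-0.5, -1.2, 0.1]
width: 0.0427
grip_force: 0.0
```

Call:
move_arm(deltas=[-0.04,0,0,0,0,0,0.5,-0.04,0,0,0,0,0,0.5,-0.04,0,0,0,0,0,0.5,0,0,0,0,8,0,0.5,0,0,0,0,8,0,0.5,0,0,0,0,8,0,0.5,0,0,0,0,8,0,0.5,0,0,0,0,8,0,0.5,0,0,0,0,0,0,0.5])

```text
time_s: 11.05
eef_pos: [0.3786, -0.1173, 0.3211]
ee_rot: [[0.759, -0.122, 0.639], [-0.093, -0.993, -0.078], [0.644, -0.0, -0.765]]
ft_force: [-0.7, -0.4, -0.8]
width: 0.0429
grip_force: 0.0
```

```bash
cat >> h.py <<'E'
def tip():
    s=st(); R=np.array(s["ee_rot"]); k=fromw(np.array(s["eef_pos"])+R@[.011,0,.171]); print("TCPc",fromw(s["eef_pos"]).round(4),"corner",k.round(4)); return s,R,k
def goc(x,y,z):
    "tool shift to bring the push corner to cradle x,y,z"
    s,R,k=tip(); print("shift mm",np.round(R.T@(cw(x,y,z)-cw(*k))*1e3,1))
E
python3 - <<'E'
from h import *
goc(-.165,0.002,.054)
S=cam("scene");T=cam("top"); cv2.imwrite("pics/z6.png",np.hstack([zoom(S[0],225,180,80,100,5),zoom(T[0],230,170,80,100,5)]))
E
```

```text
t 11.05 p [ 0.3786 -0.1173  0.3211] q [-0.74 -0.5   2.41  0.59  0.73  0.61] F [-0.7 -0.4 -0.8] w 0.04291701467110354 0.0 ycol deg -97.0 z [ 0.639 -0.078 -0.765]
TCPc [-0.2784  0.0036  0.3211] corner [-0.1599  0.0036  0.1974]
shift mm [-96.3   1.6 106.4]
```

View pics/z6.png

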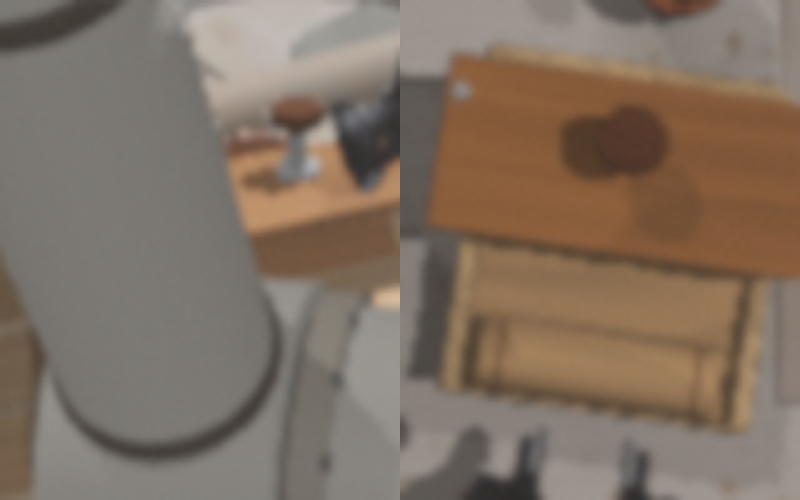

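The top view shows the roller lying square in the trough, spanning (478,350) to (728,390), clear of both cheeks. The fingers are in front of it. Lowering the hand behind it.

Call:
move_arm(deltas=[-0.019,0,0.021,0,0,0,0.5,-0.019,0,0.021,0,0,0,0.5,-0.019,0,0.021,0,0,0,0.5,-0.019,0,0.021,0,0,0,0.5,-0.02,0.001,0.022,0,0,0,0.5,0,0,0,0,0,0,0.5,0,0,0,0,0,0,0.5])

```text
time_s: 11.85
eef_pos: [0.3743, -0.1178, 0.1786]
ee_rot: [[0.761, -0.119, 0.637], [-0.093, -0.993, -0.075], [0.642, -0.002, -0.767]]
ft_force: [0.1, -0.3, -0.0]
width: 0.0426
grip_force: 0.0
```

```bash
python3 - <<'E'
from h import *
goc(-.149,0.002,.054);goc(-.044,0.002,.061)
E
```

```text
t 11.85 p [ 0.3743 -0.1178  0.1786] q [-0.75 -0.12  2.48  1.14  0.43 -0.04] F [ 0.1 -0.3 -0. ] w 0.042584073966015705 0.0 ycol deg -96.9 z [ 0.637 -0.075 -0.767]
TCPc [-0.2826  0.0026  0.1786] corner [-0.1644  0.003   0.0545]
shift mm [11.5  1.  10.3]
t 11.85 p [ 0.3743 -0.1178  0.1786] q [-0.75 -0.12  2.48  1.14  0.43 -0.04] F [ 0.1 -0.3 -0. ] w 0.042584073966015705 0.0 ycol deg -96.9 z [ 0.637 -0.075 -0.767]
TCPc [-0.2826  0.0026  0.1786] corner [-0.1644  0.003   0.0545]
shift mm [96.5  1.2 72.3]
```

Call:
move_arm(deltas=[0.0055,0.0005,0.005,0,0,0,0.5,0.005,0.0005,0.005,0,0,0,0.5,0.0065,0,0.0048,0,0,0,0.5,0.0065,0,0.0048,0,0,0,0.5,0.0065,0,0.0048,0,0,0,0.5,0.0065,0,0.0048,0,0,0,0.5])

```text
time_s: 12.45
eef_pos: [0.4209, -0.1245, 0.1795]
ee_rot: [[0.76, -0.12, 0.638], [-0.092, -0.993, -0.077], [0.643, 0.0, -0.766]]
ft_force: [-0.9, 0.7, 0.8]
width: 0.0429
grip_force: 0.5
```

```bash
python3 - <<'E'
from h import *
goc(-.044,0.002,.0605)
T=cam("top"); cv2.imwrite("pics/z7.png",zoom(T[0],230,170,94,100,5))
E
```

```text
t 12.45 p [ 0.4209 -0.1245  0.1795] q [-0.67  0.01  2.35  1.16  0.38  0.  ] F [-0.9  0.7  0.8] w 0.04286454455684862 0.4776676185429096 ycol deg -96.9 z [ 0.638 -0.077 -0.766]
TCPc [-0.2355  0.0016  0.1795] corner [-0.1172  0.0017  0.0556]
shift mm [59.2 -0.3 43.3]
```

View pics/z7.png

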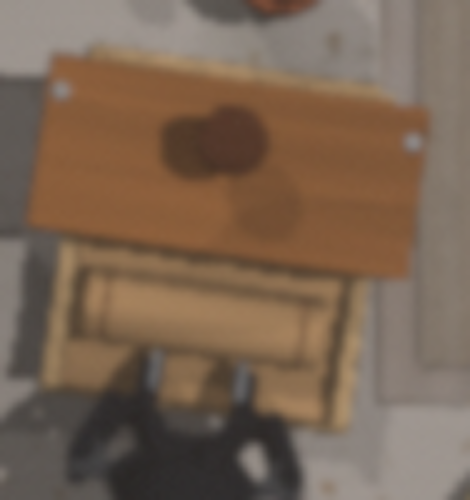

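The roller at (205,315) rolls squarely ahead of the two fingers. Continuing the push.

Call:
move_arm(deltas=[0.0065,0,0.0048,0,0,0,0.5,0.0065,0,0.0048,0,0,0,0.5,0.0065,0,0.0048,0,0,0,0.5,0.0065,0,0.0048,0,0,0,0.5,0.0065,0,0.0048,0,0,0,0.5])

```text
time_s: 13.0
eef_pos: [0.4608, -0.1294, 0.1818]
ee_rot: [[0.76, -0.121, 0.638], [-0.092, -0.993, -0.077], [0.643, -0.0, -0.766]]
ft_force: [0.2, -0.5, 0.5]
width: 0.0429
grip_force: 0.4
```

```bash
python3 - <<'E'
from h import *
goc(-.044,0.002,.0605)
E
```

```text
t 13.0 p [ 0.4608 -0.1294  0.1818] q [-0.61  0.11  2.24  1.12  0.35  0.08] F [ 0.2 -0.5  0.5] w 0.04287475933152911 0.40384688414633274 ycol deg -96.9 z [ 0.638 -0.077 -0.766]
TCPc [-0.1953  0.0016  0.1818] corner [-0.077   0.0016  0.0579]
shift mm [26.9 -0.3 19.2]
```

Call:
move_arm(deltas=[0.0068,0,0.0049,0,0,0,0.5,0.0068,0,0.0049,0,0,0,0.5,0.0068,0,0.0049,0,0,0,0.5,0.006,0,0.0043,0,0,0,0.5,0,0,0,0,0,0,0.5])

```text
time_s: 13.5
eef_pos: [0.4933, -0.1335, 0.1847]
ee_rot: [[0.76, -0.12, 0.639], [-0.092, -0.993, -0.078], [0.644, 0.001, -0.765]]
ft_force: [0.5, -0.1, 1.0]
width: 0.0428
grip_force: 0.0
```

```bash
python3 - <<'E'
from h import *
goc(-.042,0.002,.0605)
E
```

```text
t 13.5 p [ 0.4933 -0.1335  0.1847] q [-0.58  0.17  2.16  1.07  0.33  0.17] F [ 0.5 -0.1  1. ] w 0.04284265640113912 0.0 ycol deg -96.9 z [ 0.639 -0.078 -0.765]
TCPc [-0.1626  0.0014  0.1847] corner [-0.0441  0.0014  0.0609]
shift mm [ 1.4 -0.6  1.6]
```

Call:
move_arm(deltas=[0.0025,0,0.002,0,0,0,0.5,0.0025,0,0.002,0,0,0,0.5,0,0,0,0,0,0,0.5,0,0,0,0,0,0,0.5])

```text
time_s: 13.9
eef_pos: [0.4986, -0.134, 0.1843]
ee_rot: [[0.761, -0.121, 0.638], [-0.092, -0.993, -0.077], [0.643, 0.0, -0.766]]
ft_force: [0.4, 0.1, -0.4]
width: 0.043
grip_force: 0.0
```

```bash
python3 - <<'E'
from h import *
tip()
E
```

```text
t 13.9 p [ 0.4986 -0.134   0.1843] q [-0.57  0.19  2.14  1.06  0.33  0.18] F [ 0.4  0.1 -0.4] w 0.04303646512730254 0.0 ycol deg -96.9 z [ 0.638 -0.077 -0.766]
TCPc [-0.1573  0.0016  0.1843] corner [-0.039   0.0017  0.0604]
```

Call:
move_arm(deltas=[-0.015,0,-0.0128,0,0,0,0.5,-0.0192,0,-0.0161,0,0,0,0.5,-0.0192,0,-0.0161,0,0,0,0.5,-0.0192,0,-0.0161,0,0,0,0.5,-0.015,0,-0.0128,0,0,0,0.5,0.02,0,-0.025,0,0,0,0.3,0.025,0,-0.03,0,0,0,0,0.025,0,-0.03,0,0,0,0,0.025,0,-0.03,0,0,0,0,0,0,0,0,0,0,0])

```text
time_s: 14.9
eef_pos: [0.385, -0.1212, 0.3404]
ee_rot: [[0.754, -0.121, 0.646], [-0.087, -0.993, -0.085], [0.651, 0.008, -0.759]]
ft_force: [0.2, -0.7, 0.5]
width: -0.0003
grip_force: 0.0
```

```bash
python3 - <<'E'
from h import *
tip()
S=cam("scene");T=cam("top"); cv2.imwrite("pics/z8.png",np.hstack([zoom(S[0],255,180,65,100,6),zoom(T[0],230,200,65,100,6)]))
E
```

```text
t 14.9 p [ 0.385  -0.1212  0.3404] q [-0.74 -0.51  2.37  0.57  0.75  0.63] F [ 0.2 -0.7  0.5] w -0.0002589445213500598 0.0 ycol deg -97.0 z [ 0.646 -0.085 -0.759]
TCPc [-0.2716  0.0005  0.3404] corner [-0.1519 -0.0004  0.2178]
```

View pics/z8.png

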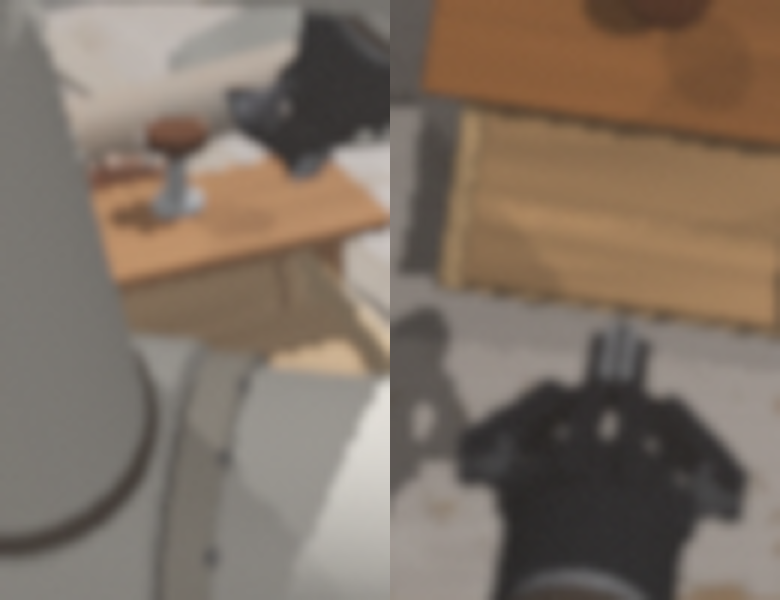

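The trough and ramp are empty in the top view. In the scene view the roller sits under the roof with its dark end line at (290,285), so it is seated. Next I'll stand the hand upright and go over the knob.

Call:
move_arm(deltas=[0,0,-0.02,0,-8,0,0,0,0,-0.02,0,-8,0,0,0,0,-0.02,0,-8,0,0,0,0,-0.015,0,-8,0,0,0,0,0,0,-8,0,0,0,0,0,0,0,0,0])

```text
time_s: 15.6
eef_pos: [0.3487, -0.1156, 0.3972]
ee_rot: [[0.993, -0.119, -0.004], [-0.119, -0.993, 0.003], [-0.004, -0.002, -1.0]]
ft_force: [-0.3, 0.1, 0.7]
width: 0.0003
grip_force: 0.0
```

```bash
python3 - <<'E'
from h import *
st(); go(np.r_[cw(0,-.001,0)[:2],.36])
E
```

```text
t 15.6 p [ 0.3487 -0.1156  0.3972] q [-0.65 -0.43  2.14 -0.    1.43  1.04] F [-0.3  0.1  0.7] w 0.0003198666312984392 0.0 ycol deg -96.8 z [-0.004  0.003 -1.   ]
 tool shift mm [308.5   3.4  35.8]
```

Call:
move_arm(deltas=[0.04,0.0005,0,0,0,0,0,0.04,0.0005,0,0,0,0,0,0.04,0.0005,0,0,0,0,0,0.04,0.0005,0,0,0,0,0,0.04,0.0005,0,0,0,0,0,0.04,0.0005,0,0,0,0,0,0.04,0.0005,0,0,0,0,0,0.028,0,0,0,0,0,0,0,0,0.02,0,0,0,0,0,0,0.015,0,0,0,0,0,0,0,0,0,0,0])

```text
time_s: 16.7
eef_pos: [0.6521, -0.1559, 0.3586]
ee_rot: [[0.993, -0.121, -0.007], [-0.121, -0.993, 0.004], [-0.007, -0.003, -1.0]]
ft_force: [-0.6, -0.4, -0.6]
width: -0.0002
grip_force: 0.0
```

```bash
python3 - <<'E'
from h import *
st(); go(np.r_[cw(0,-.001,0)[:2],.341])
E
```

```text
t 16.7 p [ 0.6521 -0.1559  0.3586] q [-0.41  0.44  1.35  0.    1.36  1.28] F [-0.6 -0.4 -0.6] w -0.00019536456231696305 0.0 ycol deg -96.9 z [-0.007  0.004 -1.   ]
 tool shift mm [ 2.3 -0.5 17.6]
```

Call:
move_arm(deltas=[0,0,0.006,0,0,0,0,0,0,0.005,0,0,0,0,0,0,0.003,0,0,0,0,0,0,0.002,0,0,0,0,0,0,0.002,0,0,0,0,0,0,0.002,0,0,0,0,0,0,0.002,0,0,0,0,0,0,0,0,0,0,0])

```text
time_s: 17.5
eef_pos: [0.6535, -0.1563, 0.3415]
ee_rot: [[0.993, -0.121, -0.0], [-0.121, -0.993, 0.0], [-0.0, -0.0, -1.0]]
ft_force: [0.7, 0.7, -0.4]
width: 0.0
grip_force: 0.0
```

```bash
python3 - <<'E'
from h import *
s=st(); print(fromw(s["eef_pos"]))
E
```

```text
t 17.5 p [ 0.6535 -0.1563  0.3415] q [-0.41  0.45  1.36  0.    1.33  1.28] F [ 0.7  0.7 -0.4] w 2.4552533570089416e-05 0.0 ycol deg -96.9 z [-0.  0. -1.]
[-0.00075882 -0.00180319  0.34148387]
```

Call:
move_arm(deltas=[0,0,0.001,0,0,0,0,0,0,0.001,0,0,0,0,0,0,0.001,0,0,0,0,0,0,0.001,0,0,0,0,0,0,0.001,0,0,0,0,0,0,0.001,0,0,0,0,0,0,0.001,0,0,0,0,0,0,0.001,0,0,0,0,0,0,0.001,0,0,0,0])

```text
time_s: 18.4
eef_pos: [0.6536, -0.1563, 0.334]
ee_rot: [[0.993, -0.12, 0.0], [-0.12, -0.993, -0.0], [0.0, 0.0, -1.0]]
ft_force: [-2.8, 0.4, 4.9]
width: -0.0001
grip_force: 3.0
```

Call:
move_arm(deltas=[0,0,0.001,0,0,0,0,0,0,0.001,0,0,0,0,0,0,0.001,0,0,0,0,0,0,0.001,0,0,0,0,0,0,0.001,0,0,0,0])

```text
time_s: 18.9
eef_pos: [0.6536, -0.1563, 0.3291]
ee_rot: [[0.993, -0.12, 0.0], [-0.12, -0.993, -0.0], [0.0, 0.0, -1.0]]
ft_force: [-2.9, 0.3, 5.7]
width: 0.0
grip_force: 3.0
```

Call:
move_arm(deltas=[0,0,0.001,0,0,0,0,0,0,0.001,0,0,0,0,0,0,0.001,0,0,0,0,0,0,0.001,0,0,0,0,0,0,0.001,0,0,0,0,0,0,0.001,0,0,0,0,0,0,0.001,0,0,0,0,0,0,0.001,0,0,0,0,0,0,0.001,0,0,0,0,0,0,0.001,0,0,0,0])

```text
time_s: 19.9
eef_pos: [0.6536, -0.1563, 0.319]
ee_rot: [[0.993, -0.12, 0.0], [-0.12, -0.993, -0.0], [0.0, 0.0, -1.0]]
ft_force: [-2.4, 0.8, 5.9]
width: 0.0003
grip_force: 3.0
```

Call:
move_arm(deltas=[0,0,0.0005,0,0,0,0,0,0,0.0005,0,0,0,0,0,0,0.0005,0,0,0,0,0,0,0.0005,0,0,0,0])

```text
time_s: 20.3
eef_pos: [0.6536, -0.1563, 0.3177]
ee_rot: [[0.993, -0.12, 0.0], [-0.12, -0.993, -0.0], [0.0, 0.0, -1.0]]
ft_force: [-5.6, 1.6, 9.0]
width: -0.0
grip_force: 4.6
```

Call:
move_arm(deltas=[0,0,0.0005,0,0,0,0,0,0,0.0005,0,0,0,0,0,0,0.0005,0,0,0,0,0,0,0.0005,0,0,0,0])

```text
time_s: 20.7
eef_pos: [0.6536, -0.1563, 0.3165]
ee_rot: [[0.993, -0.12, 0.0], [-0.12, -0.993, -0.001], [0.0, 0.0, -1.0]]
ft_force: [-7.0, 3.1, 12.3]
width: -0.0
grip_force: 6.3
```

Call:
move_arm(deltas=[0,0,0.0005,0,0,0,0,0,0,0.0005,0,0,0,0,0,0,0,0,0,0,0])

```text
time_s: 21.0
eef_pos: [0.6536, -0.1563, 0.3158]
ee_rot: [[0.993, -0.12, 0.0], [-0.12, -0.993, -0.001], [0.0, 0.001, -1.0]]
ft_force: [-6.9, 2.3, 13.4]
width: -0.0
grip_force: 6.7
```

Call:
move_arm(deltas=[0,0,0.0005,0,0,0,0,0,0,0.0005,0,0,0,0,0,0,0.0005,0,0,0,0,0,0,0,0,0,0,0])

```text
time_s: 21.4
eef_pos: [0.6536, -0.1563, 0.3149]
ee_rot: [[0.993, -0.12, 0.0], [-0.12, -0.993, -0.001], [0.0, 0.001, -1.0]]
ft_force: [-8.9, 2.8, 16.4]
width: 0.0
grip_force: 8.0
```

Call:
move_arm(deltas=[0,0,0.0005,0,0,0,0,0,0,0.0005,0,0,0,0,0,0,0,0,0,0,0])

```text
time_s: 21.7
eef_pos: [0.6537, -0.1563, 0.3143]
ee_rot: [[0.993, -0.12, 0.0], [-0.12, -0.993, -0.001], [0.001, 0.001, -1.0]]
ft_force: [-9.0, 2.4, 16.7]
width: -0.0001
grip_force: 8.9
```

Call:
move_arm(deltas=[0,0,0.0006,0,0,0,0,0,0,0,0,0,0,0])

```text
time_s: 21.9
eef_pos: [0.6537, -0.1563, 0.3139]
ee_rot: [[0.993, -0.12, 0.0], [-0.12, -0.993, -0.001], [0.001, 0.001, -1.0]]
ft_force: [-9.5, 3.6, 18.4]
width: 0.0002
grip_force: 9.4
```

Firm at 18.4 N. Lifting straight off.

Call:
move_arm(deltas=[0,0,-0.001,0,0,0,0,0,0,-0.003,0,0,0,0,0,0,-0.006,0,0,0,0,0,0,-0.015,0,0,0,0,0,0,-0.025,0,0,0,0,0,0,-0.025,0,0,0,0,0,0,-0.01,0,0,0,0,0,0,0,0,0,0,0,0,0,0,0,0,0,0])

```text
time_s: 22.8
eef_pos: [0.6534, -0.1563, 0.3938]
ee_rot: [[0.993, -0.121, -0.001], [-0.121, -0.993, 0.001], [-0.001, -0.0, -1.0]]
ft_force: [0.8, -0.3, -0.1]
width: -0.0
grip_force: 0.0
```

```bash
python3 - <<'E'
from h import *
st()
# is the ramp still empty? compare trough/ramp patch with the earlier pictures
T=cam("top")[0]; a=cv2.imread("pics/z8.png")[:,390:]
b=zoom(T,230,200,65,100,6)
print("mean patch diff ramp", np.abs(a[150:280,90:380].astype(int)-b[150:280,90:380]).mean())
E
```

```text
t 22.8 p [ 0.6534 -0.1563  0.3938] q [-0.41  0.41  1.31  0.    1.42  1.28] F [ 0.8 -0.3 -0.1] w -4.3584053755488066e-05 0.0 ycol deg -96.9 z [-0.001  0.001 -1.   ]
mean patch diff ramp 16.3673032714412
```

```bash
python3 -c "
from rig import bot; print(bot.sign_off())"
```

```text
the job is handed in; nothing more can be done
None
```

The roller was laid in the trough, released, and pushed over the crest into the vee; the clamp was then pressed to about 18 N and left tight, the hand was lifted clear, and the job was handed in at about 23 s. I did not look at the roller or the other things again after clamping; the pad met the roller where a seated one should be.

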